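Jack up the vacuum packer on piled packing plates and hold it

TASK

The vacuum packer has to come up at its lug end so that a foot can be changed. Pile the two square wooden packing plates squarely on the saddle of the small bench jack, slide the jack along the worktop until the pile stands centred under the marked lift point of the packer's lug, then push the jack's pump handle all the way down so that the packer's two feet at that end are clear of the worktop. The jack sinks back when its handle is let go, so finish while still holding the handle down; leave the packer standing where it is and the other things on the worktop undisturbed.

Things in the scene. Friction and masses are not known exactly. Their poses are not given: they have to be found in the camera images.
- packer: bench vacuum packer, steel case 200 x 280 mm with a clear lid, about 5.2 kg, loose, standing on four legs; the case is from 105 to 195 mm above the worktop, the lid to 241 mm. Origin: centre of its footprint at worktop level; x from its control panel to its back, y along its length to the end with the lift lug, z up. Case side over the lug at y = +140 mm; feet (38 mm across) at x = +-80, y = +-115 mm
- lift_pad (a point): marked lift point: centre of the lower face of the round jacking pad (36 mm across) under the packer's lug, 99 mm above the worktop while the packer stands on its feet, at y = +168 mm of the packer. The lug is a steel plate 64 mm wide that sticks out 54 mm from the case, top 113 mm above the worktop, with a ring and cross on top right above this point
- far_end (a point): point at worktop level between the packer's two feet at the end away from the lug, about which it tips when jacked
- jack: bench jack, about 0.95 kg, loose, slides on a flat base plate 285 x 70 x 12 mm (x from -160 to +125 mm). Origin: on the worktop under the middle of the cast body; x towards the saddle, away from the pump handle; z up. The cast body is a block 36 mm wide (y), x from -49 to +49 mm, top 75 mm up: grip it there across its width at x = 0 to slide the jack. The handle is hinged at x = -60 mm, 62 mm up, and slopes up backwards to about x = -195 mm, 170 mm up
- saddle (a point): centre of the top of the jack's flat square steel saddle, 52 x 52 mm, sides parallel to the jack's, at x = +85 mm of the jack, 60 mm above the worktop while the handle is up; it rises straight up by 27 mm as the handle goes fully down
- pump_grip (a point): middle of the upper face of the flat rubber grip (90 long, 30 wide, 16 mm thick) of the pump handle; 147 mm up and 158 mm behind the jack's origin when the handle is up, about 66 mm up and 190 mm behind when fully down (pushing straight down, the tool slides a little along the grip)
- jack_pump (a joint): angle of the pump handle, 0 = fully up (where a light spring returns it), 0.7 = fully down; positive is down. About 1 to 3 N at the grip without load; from about 0.29 on the pile lifts the packer and it takes about 10 to 17 N; there is a firm stop at 0.7
- plate_a: square hardwood packing plate 56 x 56 x 14 mm, 35 g, small hole in the middle; origin: centre of its underside, x and y parallel to its sides. Both plates are alike and either may be the lower
- plate_b: the other packing plate, the same; with both plates on the saddle the pile is 88 mm high, 11 mm under the lift pad
- scissors: scissors 206 x 84 x 11 mm lying by the front edge in front of the jack; leave alone
- marker: marker pen 138 mm long, 16 mm thick, lying by the front edge; leave alone
- jar_pot: pot with sticks, 48 mm across, 79 mm high, at the back; leave alone
- portion: wrapped cheese portion 76 x 93 x 52 mm at the back; leave alone
- tin: flat tin 63 x 105 x 24 mm lying on the worktop; leave alone. Origin: centre of its underside

How it is judged:
On the way, in this order (a step that is already met when the one before it is completed fails the run):
1. both packing plates lie one on the other, squarely on the saddle of the jack, let go (((z of plate_a in the frame of saddle between -0.003 and 0.005 m and z of plate_b in the frame of saddle between 0.01 and 0.018 m) or (z of plate_b in the frame of saddle between -0.003 and 0.005 m and z of plate_a in the frame of saddle between 0.01 and 0.018 m)) and horizontal distance between each of plate_a, plate_b and saddle below 0.009 m and horizontal distance between plate_a and plate_b below 0.009 m and (angle between the x axis of plate_a and the x axis of jack, either way round below 0.16 rad or angle between the y axis of plate_a and the x axis of jack, either way round below 0.16 rad) and (angle between the x axis of plate_b and the x axis of jack, either way round below 0.16 rad or angle between the y axis of plate_b and the x axis of jack, either way round below 0.16 rad) and contact force between each of the arm, the fingers and plate_a below 0.2 N and contact force between each of the arm, the fingers and plate_b below 0.2 N and value of joint jack_pump below 0.1 rad), for 0.2 s.
2. the jack stands with the pile on its saddle centred under the lift pad, handle still up (((z of plate_a in the frame of saddle between -0.003 and 0.005 m and z of plate_b in the frame of saddle between 0.01 and 0.018 m) or (z of plate_b in the frame of saddle between -0.003 and 0.005 m and z of plate_a in the frame of saddle between 0.01 and 0.018 m)) and horizontal distance between each of plate_a, plate_b and saddle below 0.01 m and horizontal distance between plate_a and plate_b below 0.01 m and (angle between the x axis of plate_a and the x axis of jack, either way round below 0.16 rad or angle between the y axis of plate_a and the x axis of jack, either way round below 0.16 rad) and (angle between the x axis of plate_b and the x axis of jack, either way round below 0.16 rad or angle between the y axis of plate_b and the x axis of jack, either way round below 0.16 rad) and height (world z) of jack below 0.005 m and angle between jack's own z axis and vertical below 0.05 rad and horizontal distance between saddle and lift_pad below 0.014 m and value of joint jack_pump below 0.12 rad), for 0.2 s.
At the end, for the whole second after the job is handed in: Handle pushed beyond 0.6 rad and still held (1.5 N+), lift pad over 109 mm high, carried by the upper plate (5 N+) and not by the robot; plates squared on the saddle (12 mm, 9 deg), saddle within 16 mm of the lift point, jack flat, packer at rest, far feet within 20 mm of their place (value of joint jack_pump above 0.6 rad and contact force between any of the fingers, the arm and jack_pump above 1.5 N and height (world z) of lift_pad above 0.109 m and contact force between any of plate_a, plate_b and packer above 5 N and contact force between each of the arm, the fingers and packer below 0.5 N and ((z of plate_a in the frame of saddle between -0.003 and 0.005 m and z of plate_b in the frame of saddle between 0.01 and 0.018 m) or (z of plate_b in the frame of saddle between -0.003 and 0.005 m and z of plate_a in the frame of saddle between 0.01 and 0.018 m)) and horizontal distance between each of plate_a, plate_b and saddle below 0.012 m and horizontal distance between plate_a and plate_b below 0.012 m and (angle between the x axis of plate_a and the x axis of jack, either way round below 0.16 rad or angle between the y axis of plate_a and the x axis of jack, either way round below 0.16 rad) and (angle between the x axis of plate_b and the x axis of jack, either way round below 0.16 rad or angle between the y axis of plate_b and the x axis of jack, either way round below 0.16 rad) and horizontal distance between saddle and lift_pad below 0.016 m and height (world z) of jack below 0.005 m and angle between jack's own z axis and vertical below 0.05 rad and distance of far_end from where it was at the start of the episode below 0.02 m and angle between packer's own z axis and vertical below 0.12 rad and linear speed of packer below 0.02 m/s); the arm keeps its last pose, push and grip.
It fails at once if the packer is shoved along (far feet over 25 mm from where they stood) (distance of far_end from where it was at the start of the episode above 0.025 m).
It fails at once if the robot lifts the packer itself: it pushes on it with over 15 N (contact force between any of the arm, the fingers and packer above 15 N).
It fails at once if another thing on the worktop is disturbed (moved over 30 mm) (distance of any of tin, marker, portion from where it was at the start of the episode above 0.03 m).
It also fails if it takes over 72 s, if anything falls off the work surface, if the arm or the gripper's body presses on something with over 40 N, if the wrist force passes 120 N, or if a joint passes its speed limit or range.

ROBOT

A 7-joint arm with a two-finger parallel gripper is mounted at the origin on a cart in front of the work surface, level with it; the furniture and walls round the work are solid. World frame = base frame: x ahead of the robot, y to its left, z up, the work surface at z = 0. Lengths are in m, angles in rad, forces in N, time in s.
With the tool pointing down it reaches from about 0.4 to 0.9 m from the base axis. Payload 5.6 kg.
Tool frame: the origin (TCP) lies midway between the tips of the shut fingers; the grasp point (between the pads) lies 19 mm behind it; y points along the fingers, z is the direction in which the jaws open and shut, and the axes are right-handed (so a half turn about y gives the same grasp; the last joint's range is limited). The gripper opens to 92 mm and grips with 3 to 60 N. Pads are 20 mm wide; open, the fingers measure 128 mm over their backs; the gripper's body (75 mm by 189 mm) begins 69 mm behind the grasp point.
Start: joints at [1.071, 0.468, -0.012, 1.603, 0.006, 1.071, -0.056], TCP at [0.287, -0.583, 0.215] pointing down, gripper open.
Joint ranges: [-2.53, 2.53], [-0.31, 2.02], [-1.57, 1.55], [0.28, 2.44], [-1.29, 4.43], [0.15, 1.84], [-2.92, 2.92]. Speed limits (rad/s): [2.57, 2.57, 3.14, 3.14, 3.14, 3.14, 3.14].

INTERFACE

Orientations are given as a 3x3 rotation matrix whose columns are the frame's x, y, z axes.
In Python, from station import env, effector, solver, viewer, workorder, search_frame, tip_of gives the robot as it stands. Calls block until the motion is done:
- env.reach(position, orientation): joint-space move of the TCP to a pose.
- env.movel(position, frame=None, rate=0.15): straight line of the TCP; frame=None keeps the orientation; rate is the mean speed in m/s.
- env.goto_joints(angles): joint-space move.
- effector.release() and effector.grasp(squeeze=None): open the fingers fully, or close them until they stop; squeeze is the grip in N (None keeps the last).
- env.pause(seconds).
- solver.inverse_kinematics(position, orientation): joint angles nearest the present ones, or None.
- env.sense(): the state.
- viewer.read_camera(name): name is "scene" or "top"; returns (picture, depth): 420x560x3 uint8, red, green, blue; 420x560 float32, m along the optical axis (not along the pixel's ray), 0 where there is no reading.
- viewer.camera_info(name): a dict with "intrinsics" (3x3 intrinsics, pixels), "eye" and "rotation" of the camera in the world. Camera axes: x right, y up, looking along -z (the intrinsics and any distortion apply to the point x, -y, -z); pixel columns grow to the right and rows downward; lengths in m; the calibration is good to about 2 mm. A picture is of the moment at which its call begins. camera_info takes no time and is no camera call.
A pose or a line that the arm cannot do raises env.PlanningError and nothing moves.
- workorder.finish_job(): hands the job in, once; it reports no verdict.
Trained networks look in the newest picture that a camera, given by its name, has taken for a name from the list of things; names that differ only in an ending like _2 or _b are one class to them, and where a whole thing is asked for, a point or a joint stands for the part that bears it (a point fixed in the world has none). Each returns a list of dicts, best first, with "score" (0 to 1); they miss things now and then, are a little off and sometimes report something else, mostly with a low value. They report only what shows in the picture. A call takes as long as a camera call.
- search_frame(camera, name): "at" ([x, y, z] in m, in world coordinates, good to about 4 mm: the middle of the surface that is visible of it).
- tip_of(camera, name): "at" ([x, y, z] in m, in world coordinates, good to about 4 mm: a listed point, or the origin of a listed thing).
The state is a dict: "t": time; "joint_positions": joint angles; "joint_velocities": joint speeds; "tau": joint torques, N m; "ee_pos": TCP position; "tcp_rot": TCP orientation; "wrist_force": force on the tool from outside, world axes, zero at the start; "moment": the same for the moment, N m; "gripper_width": finger opening in m.
Only numpy, scipy, OpenCV 4.12 (cv2) and the standard library are available. Lean on these libraries where they do the work, as an engineer would, in place of code of your own. Each camera call takes 0.05 s, during which the arm holds its last target.

## Working session

There is one attempt and no reset: what is moved stays moved. The work goes in short steps, each a Python script; the robot and the scene stay as the last script left them, time stands still between calls to the robot, and variables do not carry over. Pictures are saved under pics/ and viewed, and the job is handed in when it is done.

```bash
ls; mkdir -p pics
cat > h.py <<'E'
import numpy as np, cv2
from station import env, effector, solver, viewer, workorder, search_frame, tip_of
def snap(n,fn,s=1.4):
    p,d=viewer.read_camera(n)
    cv2.imwrite('pics/'+fn,cv2.resize(p[:,:,::-1],None,fx=s,fy=s)); np.save('pics/'+fn[:-4]+'.npy',d)
    return p,d
def cloud(n,d):
    c=viewer.camera_info(n);K=np.array(c['intrinsics']);R=np.array(c['rotation']);e=np.array(c['eye'])
    v,u=np.mgrid[:d.shape[0],:d.shape[1]]
    P=np.stack([(u-K[0,2])/K[0,0]*d,-(v-K[1,2])/K[1,1]*d,-d],-1)
    return P@R.T+e
def down(yaw):
    # y tool = down; z (jaw axis) at world angle yaw
    z=np.array([np.cos(yaw),np.sin(yaw),0]);y=np.array([0,0,-1.]);x=np.cross(y,z)
    return np.stack([x,y,z],1)
E
python3 - <<'E'
from h import *
np.set_printoptions(precision=4,suppress=True)
for c in ('scene','top'):
    snap(c,c+'0.png'); i=viewer.camera_info(c); print(c,i)
    for n in ('packer','jack','plate_a','tin','marker','scissors'):
        print(n,[(np.round(r['at'],4),round(r['score'],2)) for r in tip_of(c,n)[:3]])
    for n in ('lift_pad','saddle','pump_grip','far_end'):
        print(n,[(np.round(r['at'],4),round(r['score'],2)) for r in tip_of(c,n)[:3]])
s=env.sense();print(s)
E
```

```text
pics
scene {'intrinsics': array([[416.3002,   0.    , 283.013 ],
       [  0.    , 416.3002, 205.0485],
       [  0.    ,   0.    ,   1.    ]]), 'eye': array([-0.3665,  0.4019,  0.8228]), 'rotation': array([[-0.4941,  0.4803, -0.7247],
       [-0.8694, -0.2831,  0.405 ],
       [-0.0106,  0.8301,  0.5575]])}
packer [(array([ 0.5498, -0.4424, -0.0005]), 0.61)]
jack [(array([0.5597, 0.0314, 0.002 ]), 0.73)]
plate_a [(array([0.4346, 0.3479, 0.0008]), 0.63), (array([ 0.5242,  0.4159, -0.004 ]), 0.56)]
tin [(array([ 0.4347, -0.1615, -0.0015]), 0.59)]
marker [(array([ 0.422 , -0.0389,  0.0025]), 0.71)]
scissors [(array([0.4124, 0.1655, 0.0004]), 0.82), (array([0.6232, 0.2975, 0.0004]), 0.28)]
lift_pad [(array([ 0.5389, -0.2791,  0.099 ]), 0.62)]
saddle [(array([0.5571, 0.0321, 0.0011]), 0.7), (array([ 0.5487, -0.0576,  0.0576]), 0.68)]
pump_grip [(array([0.5656, 0.1865, 0.1498]), 0.57)]
far_end []
top {'intrinsics': array([[381.0267,   0.    , 284.2858],
       [  0.    , 381.0267, 201.993 ],
       [  0.    ,   0.    ,   1.    ]]), 'eye': array([ 0.3078, -0.0659,  1.4739]), 'rotation': ar
[... 601 characters left out ...]
67), (array([ 0.635 ,  0.1959, -0.0036]), 0.59)]
pump_grip [(array([0.5661, 0.189 , 0.1464]), 0.62)]
far_end []
{'t': 1.1, 'joint_positions': array([ 1.071 ,  0.4675, -0.0116,  1.6027,  0.006 ,  1.0714, -0.0563]), 'joint_velocities': array([-0.0002, -0.0003, -0.0003, -0.0002,  0.0005,  0.0001,  0.0007]), 'tau': array([ -0.0002, -52.0423,  -0.0132, -24.4052,  -0.0569,   0.0115,
         0.    ]), 'ee_pos': array([ 0.2867, -0.5834,  0.2146]), 'tcp_rot': array([[-0.8975, -0.    ,  0.441 ],
       [-0.441 , -0.0001, -0.8975],
       [ 0.0001, -1.    ,  0.0001]]), 'wrist_force': array([-0.6688, -0.5413, -0.0759]), 'moment': array([-0.019 , -0.0024, -0.0618]), 'gripper_width': 0.09184720625697912}
```

View pics/scene0.png

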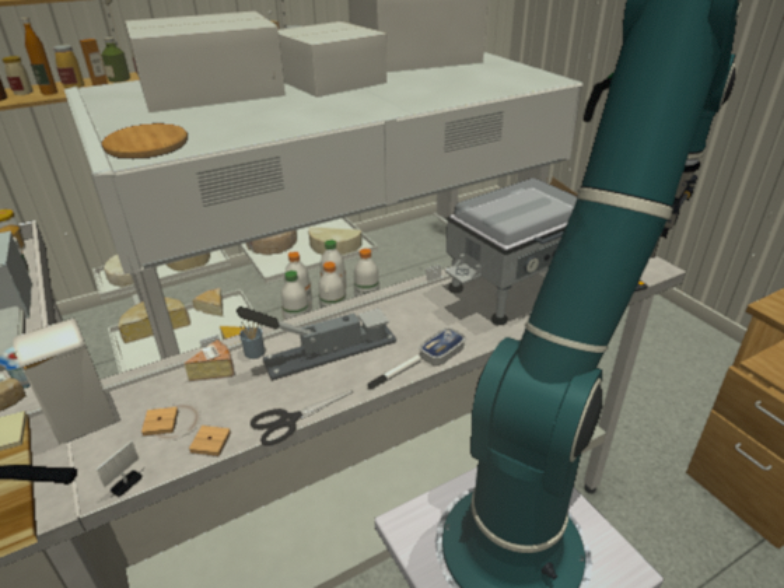

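View pics/top0.png

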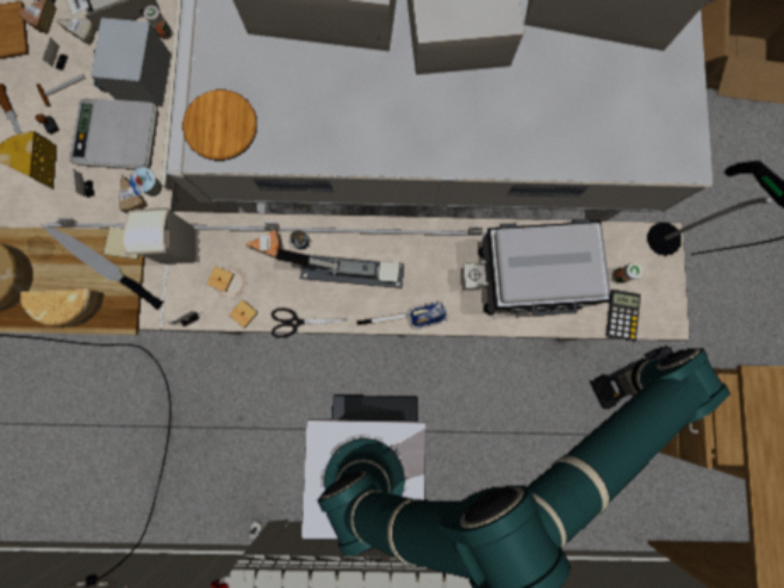

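The scene picture shows the plates at (159,420) and (209,440), the jack at (330,340) and the lug at (463,270). Next I measure yaw and position from depth and colour.

```bash
cat > m.py <<'E'
from h import *
np.set_printoptions(precision=4,suppress=True)
def proj(n,P):
    c=viewer.camera_info(n);K=np.array(c['intrinsics']);R=np.array(c['rotation']);e=np.array(c['eye'])
    q=(np.asarray(P)-e)@R; return K[0,2]+K[0,0]*q[...,0]/-q[...,2], K[1,2]-K[1,1]*q[...,1]/-q[...,2]
def ortho(n,p,x0,x1,y0,y1,z,res=0.001):
    # rectified view of plane z: rows x descending, cols y descending
    xs=np.arange(x1,x0,-res);ys=np.arange(y1,y0,-res)
    Y,X=np.meshgrid(ys,xs)
    u,v=proj(n,np.stack([X,Y,np.full_like(X,z)],-1))
    return cv2.remap(p,u.astype(np.float32),v.astype(np.float32),cv2.INTER_CUBIC)
E
python3 - <<'E'
from m import *
for c in ('scene','top'):
    p,d=viewer.read_camera(c)
    for k,(x,y) in enumerate([(0.431,0.3466),(0.528,0.4155)]):
        o=ortho(c,p,x-.06,x+.06,y-.06,y+.06,0.014)
        h=cv2.cvtColor(o,cv2.COLOR_RGB2HSV)
        m=((h[...,1]>110)&(h[...,2]>110)&(h[...,0]<25)).astype(np.uint8)
        m=cv2.morphologyEx(m,cv2.MORPH_CLOSE,np.ones((9,9)))
        nc,l,st,ce=cv2.connectedComponentsWithStats(m)
        i=1+np.argmax(st[1:,4]); cn,_=cv2.findContours((l==i).astype(np.uint8),0,2)
        r=cv2.minAreaRect(max(cn,key=cv2.contourArea)); print(c,k,r, 'x',x+.06-r[0][1]*.001,'y',y+.06-r[0][0]*.001, st[i,4])
        cv2.imwrite(f'pics/pl_{c}{k}.png',cv2.resize(np.hstack([o[:,:,::-1],np.dstack([(l==i).astype(np.uint8)*255]*3)]),None,fx=3,fy=3))
    P=cloud(c,d); 
    for nm,zl,zh in (('sad',.05,.066),('body',.069,.08),('base',.006,.017)):
        s=(P[...,2]>zl)&(P[...,2]<zh)&(P[...,0]>.48)&(P[...,0]<.63)&(P[...,1]>-.11)&(P[...,1]<.21)
        if nm=='sad': s&=P[...,1]<-.01
        q=P[s][:,:2].astype(np.float32); print(nm,len(q),P[s].mean(0)); r=cv2.minAreaRect(q); print(r)
    o=ortho(c,p,.46,.66,-.13,.23,0.06); cv2.imwrite(f'pics/jk_{c}.png',cv2.resize(o[:,:,::-1],None,fx=2,fy=2))
    o=ortho(c,p,.44,.7,-.35,-.2,0.113); cv2.imwrite(f'pics/lug_{c}.png',cv2.resize(o[:,:,::-1],None,fx=2,fy=2))
    s=(P[...,2]>.19)&(P[...,2]<.25)&(P[...,0]<.72)&(P[...,0]>.4)&(P[...,1]<-.2)&(P[...,1]>-.65)
    q=P[s]; print('lid',len(q),cv2.minAreaRect(q[:,:2].astype(np.float32)))
    s=(P[...,2]>.3)&(P[...,0]>.4)&(P[...,1]<.5)&(P[...,1]>-.65);print('hood min x', np.percentile(P[s][:,0],[0,1,5]), np.percentile(P[s][:,2],[0,5,50]))
E
cd pics; python3 -c "
import cv2,numpy as np
a=[cv2.imread(f'pl_{c}{k}.png') for c in('scene','top') for k in(0,1)]
cv2.imwrite('plates.png',cv2.resize(np.vstack([np.hstack(a[:2]),np.hstack(a[2:])]),None,fx=.5,fy=.5))
cv2.imwrite('jk.png',np.vstack([cv2.imread('jk_scene.png'),cv2.imread('jk_top.png')])[:600])
cv2.imwrite('lug.png',np.hstack([cv2.imread('lug_scene.png'),cv2.imread('lug_top.png')]))"
```

```text
scene 0 ((58.71087646484375, 62.62334442138672), (55.73906707763672, 60.668060302734375), 38.45370864868164) x 0.42837665557861326 y 0.3478891235351563 3270
scene 1 ((58.79060363769531, 66.07845306396484), (55.446189880371094, 63.25785446166992), 21.447736740112305) x 0.5219215469360352 y 0.41670939636230464 3366
sad 211 [ 0.5452 -0.0494  0.0585]
((0.5501861572265625, -0.0453014075756073), (0.06706725060939789, 0.060016680508852005), 85.79661560058594)
body 341 [0.553  0.0518 0.0737]
((0.5677521824836731, 0.09652417153120041), (0.22757931053638458, 0.06012631952762604), 73.8741683959961)
base 967 [0.5477 0.0893 0.0112]
((0.5679906606674194, 0.06003072112798691), (0.3072584569454193, 0.1017928197979927), 84.8173828125)
lid 3359 ((0.551710844039917, -0.4246266484260559), (0.2589668035507202, 0.44738054275512695), 0.14485658705234528)
hood min x [0.6632 0.6721 0.6744] [0.3    0.3192 0.4412]
top 0 ((62.820003509521484, 57.7400016784668), (55.0, 53.400001525878906), 36.869895935058594) x 0.43325999832153317 y 0.3437799964904785 2794
top 1 ((62.42493438720703, 60.693031311035156), (55.0400
[... 568 characters left out ...]
17059326), (0.2526077926158905, 0.4365101754665375), 0.3693591356277466)
hood min x [0.6687 0.678  0.68  ] [0.3    0.3757 0.4428]Traceback (most recent call last):
  File "<string>", line 4, in <module>
    cv2.imwrite('plates.png',cv2.resize(np.vstack([np.hstack(a[:2]),np.hstack(a[2:])]),None,fx=.5,fy=.5))
                                                   ~~~~~~~~~^^^^^^^
    return _nx.concatenate(arrs, 1, dtype=dtype, casting=casting)
           ~~~~~~~~~~~~~~~^^^^^^^^^^^^^^^^^^^^^^^^^^^^^^^^^^^^^^^
ValueError: all the input array dimensions except for the concatenation axis must match exactly, but along dimension 0, the array at index 0 has size 360 and the array at index 1 has size 363
```

```bash
cd pics; python3 -c "
import cv2,numpy as np
a=[cv2.resize(cv2.imread(f'pl_{c}{k}.png'),(400,200)) for c in('scene','top') for k in(0,1)]
cv2.imwrite('plates.png',np.vstack([np.hstack(a[:2]),np.hstack(a[2:])]))
def f(n): return np.vstack([cv2.imread(n+'_scene.png'),cv2.imread(n+'_top.png')])
cv2.imwrite('jk.png',cv2.resize(f('jk'),None,fx=.75,fy=.75))
cv2.imwrite('lug.png',np.hstack([cv2.imread('lug_scene.png'),cv2.imread('lug_top.png')]))"
```

```text
(no output)
```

View pics/plates.png

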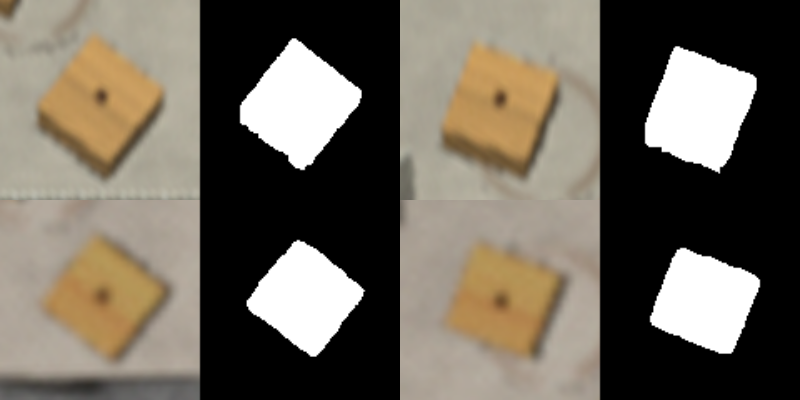

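View pics/jk.png

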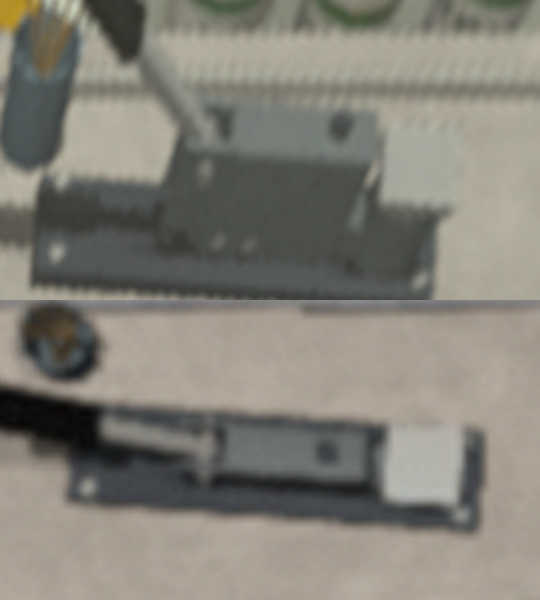

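View pics/lug.png

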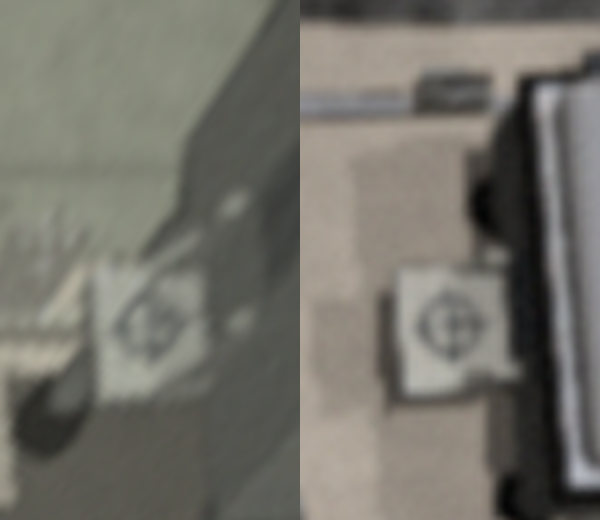

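Run:
```python
from m import *
D=np.pi/180
s=env.sense();print(s['t'])
def best(p,yaw):
    for y in (yaw,yaw+np.pi):
        q=solver.inverse_kinematics(p,down(y)); print(np.round(p,3),round(y,2),None if q is None else np.round(q,2))
best([.2,-.4,.3],-64*D); best([.4,.25,.25],-37.5*D)
best([.433,.346,.15],-37.5*D);best([.433,.346,.005],-37.5*D); best([.5285,.4155,.005],-21*D); best([.55,-.053,.07],-4*D); best([.555,.032,.035],-4*D); best([.545,-.19,.035],-4*D)
best([.55,.04,.06],-4*D)
```

```text
1.2
[ 0.2 -0.4  0.3] -1.12 [ 1.07  0.03 -0.04  1.97  0.    1.14 -0.09]
[ 0.2 -0.4  0.3] 2.02 [ 2.25  0.28 -1.38  1.91  0.29  1.19  2.79]
[0.4  0.25 0.25] -0.65 [ 0.29  0.29 -1.06  1.94  0.29  1.08 -1.55]
[0.4  0.25 0.25] 2.49 [ 0.43  0.41 -1.29  1.93  0.44  1.13  1.46]
[0.433 0.346 0.15 ] -0.65 [-0.16  0.5  -0.73  1.86  0.41  0.93 -1.74]
[0.433 0.346 0.15 ] 2.49 [ 0.07  0.68 -1.11  1.85  0.7   1.07  1.17]
[0.433 0.346 0.005] -0.65 [-0.27  0.71 -0.6   1.93  0.62  0.69 -1.9 ]
[0.433 0.346 0.005] 2.49 [ 0.06  1.   -1.12  1.91  1.1   1.02  0.9 ]
[0.528 0.416 0.005] -0.37 [-0.25  0.89 -0.7   1.62  0.7   0.89 -1.59]
[0.528 0.416 0.005] 2.78 [ 0.03  1.3  -1.34  1.6   1.3   1.34  1.26]
[ 0.55  -0.053  0.07 ] -0.07 [ 0.42  0.56 -0.49  1.92  0.38  0.75 -0.36]
[ 0.55  -0.053  0.07 ] 3.07 [-0.85  1.    1.34  2.   -1.11  1.16 -2.23]
[0.555 0.032 0.035] -0.07 [ 0.27  0.63 -0.5   1.93  0.45  0.7  -0.57]
[0.555 0.032 0.035] 3.07 [ 0.76  1.13 -1.34  1.9   1.21  1.23  2.05]
[ 0.545 -0.19   0.035] -0.07 [ 0.54  0.62 -0.34  1.88  0.31  0.69 -0.05]
[ 0.545 -0.19   0.035] 3.07 [ 0.06  0.6   0.28  1.91 -0.25  0.66 -2.72]
[0.55 0.04 0.06] -0.07 [ 0.28  0.59 -0.52  1.93  0.42  0.74 -0.56]
[0.55 0.04 0.06] 3.07 [ 0.75  1.06 -1.33  1.9   1.14  1.21  2.06]
```

Run:
```python
from m import *
D=np.pi/180
env.movel([.22,-.42,.30],rate=.3)
env.reach([.40,.25,.25],down(-37.5*D))
env.reach([.433,.346,.10],down(-37.5*D))
s=env.sense();print(s['t'],s['ee_pos'],s['wrist_force'])
env.movel([.433,.346,.005],rate=.1)
s=env.sense();print(s['t'],s['ee_pos'],s['wrist_force'])
effector.grasp(20)
s=env.sense();print(s['t'],s['gripper_width'],s['wrist_force'])
env.movel([.433,.346,.13],rate=.2)
s=env.sense();print(s['t'],s['gripper_width'],s['ee_pos'],s['wrist_force'])
snap('scene','g1.png')
```

```text
5.2167 [0.4332 0.346  0.1007] [ 0.8794 -0.499   0.408 ]
6.3167 [0.4333 0.3465 0.0055] [ 0.3088  0.0686 -0.0748]
6.95 0.05586615486361715 [ 0.219  -0.7121  1.9215]
7.725 0.05559594234571599 [0.4327 0.3451 0.129 ] [ 0.4761 -0.4888 -0.6792]
```

View pics/g1.png

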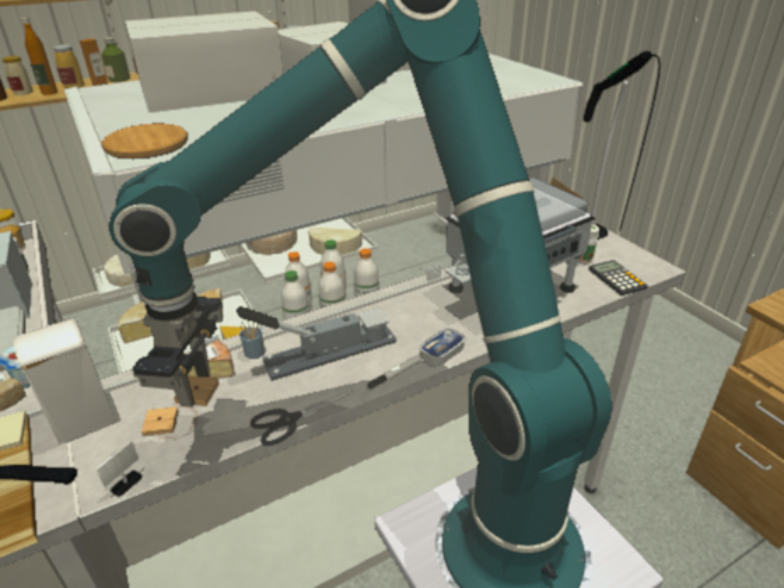

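Run:
```python
import cv2
i=cv2.imread('pics/g1.png')[290:430,110:290];cv2.imwrite('pics/g1z.png',cv2.resize(i,None,fx=4,fy=4,interpolation=2))
```

```text
(no output)
```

View pics/g1z.png

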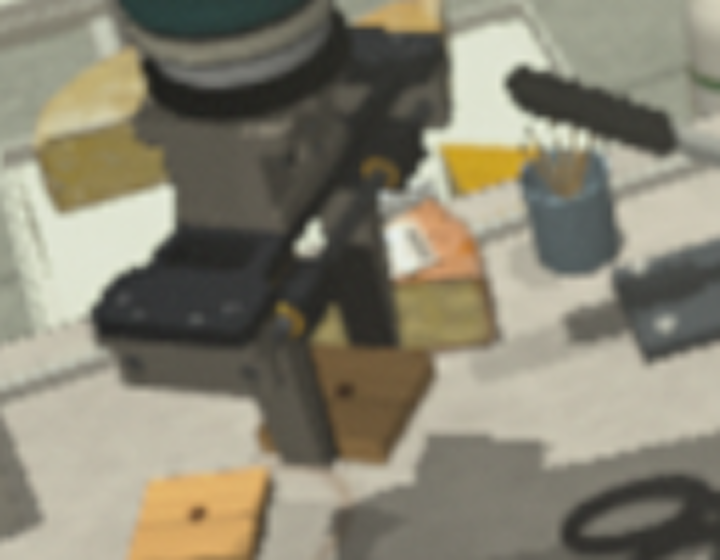

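```bash
python3 - <<'E'
from m import *
D=np.pi/180
env.reach([.44,.0,.14],down(-4*D))
T=np.array([.549,-.0525])
env.reach([*T,.12],down(-4*D))
s=env.sense();print(s['t'],s['ee_pos'],s['wrist_force'],s['gripper_width'])
T0=T.copy()
env.movel([*T,.075],rate=.1)
s=env.sense();print(s['t'],s['ee_pos'],s['wrist_force']); e=T-s['ee_pos'][:2]; ez=.075-s['ee_pos'][2]
env.movel([*(T+e),.067+ez],rate=.04)
s=env.sense();print(s['t'],s['ee_pos'],s['wrist_force'])
snap('scene','p1.png'); snap('top','p1t.png')
E
python3 - <<'E'
import cv2,numpy as np
a=cv2.imread('pics/p1.png')[220:380,240:420];b=cv2.imread('pics/p1t.png')[200:360,300:480]
cv2.imwrite('pics/p1z.png',cv2.resize(np.hstack([a,b]),None,fx=2.2,fy=2.2,interpolation=2))
E
```

```text
9.6333 [ 0.5492 -0.0508  0.1196] [-0.7074  0.4863  0.2256] 0.05589512417547725
10.2333 [ 0.5489 -0.0522  0.0748] [-0.3228  0.4876  0.4229]
10.575 [ 0.5491 -0.0528  0.0671] [-0.3123 -0.3773 -0.8536]
```

View pics/p1z.png

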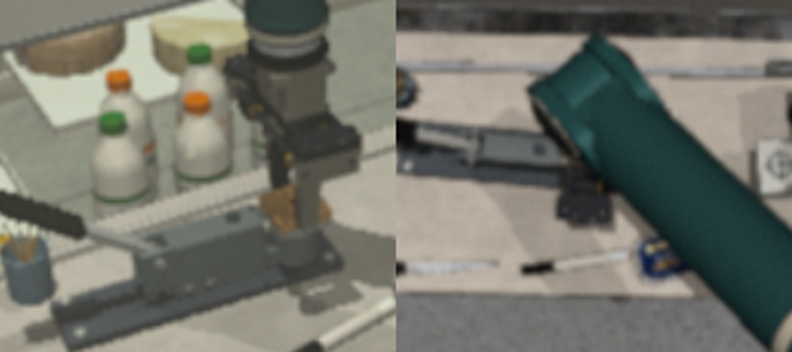

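Plate 1 sits over the saddle at (295,210). I release it, retreat and fetch the second plate.

```bash
python3 - <<'E'
from m import *
D=np.pi/180
s=env.sense()
env.movel([s['ee_pos'][0],s['ee_pos'][1],.0655],rate=.03)
print(env.sense()['wrist_force'])
effector.release()
p=env.sense()['ee_pos'];print(p)
env.movel([p[0],p[1],.14],rate=.2)
env.reach([.44,.05,.15],down(-10*D))
p,d=snap('scene','a1.png')
q,d=snap('top','a1t.png')
for c,i in (('scene',p),('top',q)):
    cv2.imwrite(f'pics/a1_{c}.png',cv2.resize(ortho(c,i,.48,.62,-.13,.1,.074)[:,:,::-1],None,fx=3,fy=2*1.5))
s=env.sense();print(s['t'])
E
cd pics;python3 -c "
import cv2,numpy as np
cv2.imwrite('a1z.png',cv2.resize(np.vstack([cv2.imread('a1_scene.png'),cv2.imread('a1_top.png')]),None,fx=.7,fy=.7))"
```

```text
[-0.9058  0.1392 -0.4016]
[ 0.5492 -0.0528  0.0655]
12.8833
```

View pics/a1z.png

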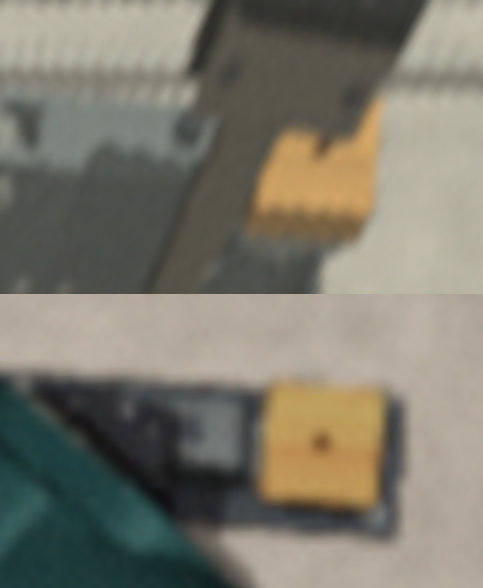

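View pics/a1.png

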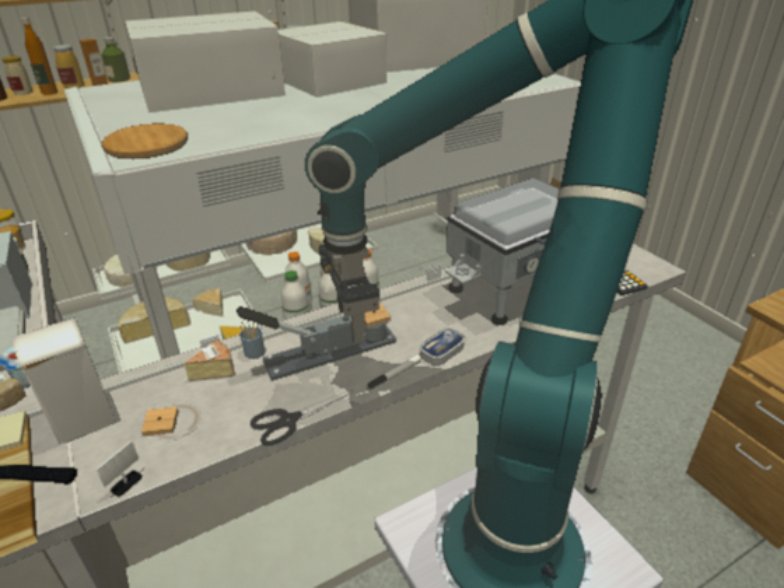

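Plate 1's hole is at (0.5495, -0.0533), as commanded. Now plate 2.

```bash
python3 - <<'E'
from m import *
D=np.pi/180
Y=-21*D
env.reach([.46,.35,.13],down(Y))
env.reach([.5285,.4155,.08],down(Y))
env.movel([.5285,.4155,.005],rate=.1)
s=env.sense();print(s['t'],s['ee_pos'],s['wrist_force'])
zg=s['ee_pos'][2]
effector.grasp(20)
s=env.sense();print(s['t'],s['gripper_width'],s['wrist_force'])
env.movel([.5285,.4155,.13],rate=.2)
env.reach([.44,.25,.14],down(Y))
env.reach([.44,.0,.15],down(-4*D))
T=np.array([.549,-.0525])
env.reach([*T,.13],down(-4*D))
env.movel([*T,.09],rate=.1)
s=env.sense();print(s['t'],s['ee_pos'],s['wrist_force'],s['gripper_width']); e=T-s['ee_pos'][:2]; ez=.09-s['ee_pos'][2]
env.movel([*(T+e),.0745+zg+ez],rate=.04)
s=env.sense();print(s['t'],s['ee_pos'],s['wrist_force'])
effector.release()
p=env.sense()['ee_pos'];print(p)
env.movel([p[0],p[1],.15],rate=.2)
env.reach([.40,.2,.17],down(-10*D))
p,d=snap('scene','b1.png')
q,d=snap('top','b1t.png')
for c,i in (('scene',p),('top',q)):
    cv2.imwrite(f'pics/b1_{c}.png',cv2.resize(ortho(c,i,.48,.62,-.13,.1,.088)[:,:,::-1],None,fx=2.1,fy=2.1))
s=env.sense();print(s['t'])
E
cd pics;python3 -c "
import cv2,numpy as np
cv2.imwrite('b1z.png',np.vstack([cv2.imread('b1_scene.png'),cv2.imread('b1_top.png')]))"
```

```text
15.45 [0.5286 0.4161 0.0055] [ 0.8193 -0.1614  1.2799]
16.0833 0.055667758598330445 [-0.3748 -0.2855  1.1596]
19.725 [ 0.5488 -0.0523  0.0897] [-0.5023  0.0996  0.2228] 0.05560748478141795
20.1167 [ 0.5491 -0.0528  0.0802] [ 0.1585 -0.7281 -0.3369]
[ 0.5493 -0.0527  0.0803]
22.5333
```

View pics/b1z.png

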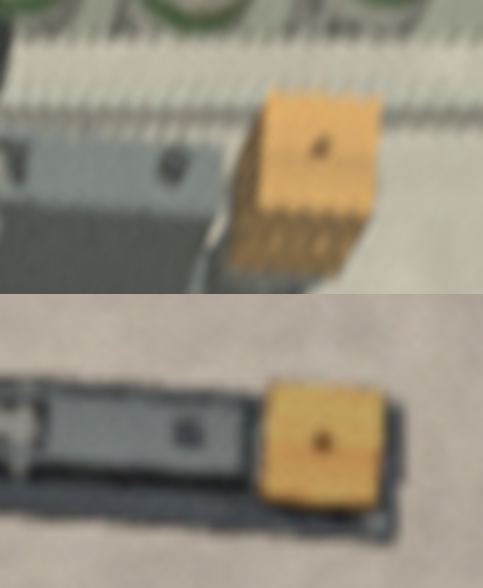

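View pics/b1.png

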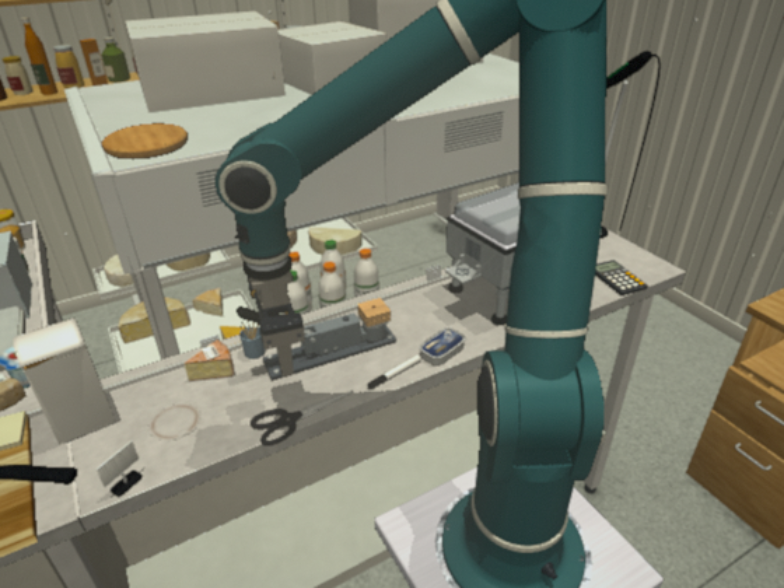

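Run:
```python
from m import *
D=np.pi/180;R=down(-4*D)
env.reach([.44,.05,.17],R)
env.reach([.555,.032,.13],R)
env.movel([.555,.032,.035],rate=.12)
s=env.sense();print(s['t'],s['ee_pos'],s['wrist_force'])
effector.grasp(35)
s=env.sense();print(s['t'],s['gripper_width'],s['ee_pos'],s['wrist_force'],s['moment'])
p0=s['ee_pos']
env.movel(p0+[-.002,-.04,0],rate=.06)
s=env.sense();print(s['t'],s['gripper_width'],s['ee_pos'],s['wrist_force'],s['moment'])
snap('scene','s1.png')
```

```text
24.7 [0.5555 0.0323 0.0356] [-0.2054 -0.424   0.3939]
25.5833 0.03554846524576384 [0.5558 0.032  0.0351] [ 3.0608  0.2098 -1.8398] [-0.0627 -0.7195 -0.1031]
26.4 0.03590098002457387 [ 0.5532 -0.0078  0.0351] [-1.9217  3.2449  1.695 ] [0.6625 0.2018 0.0791]
```

View pics/s1.png

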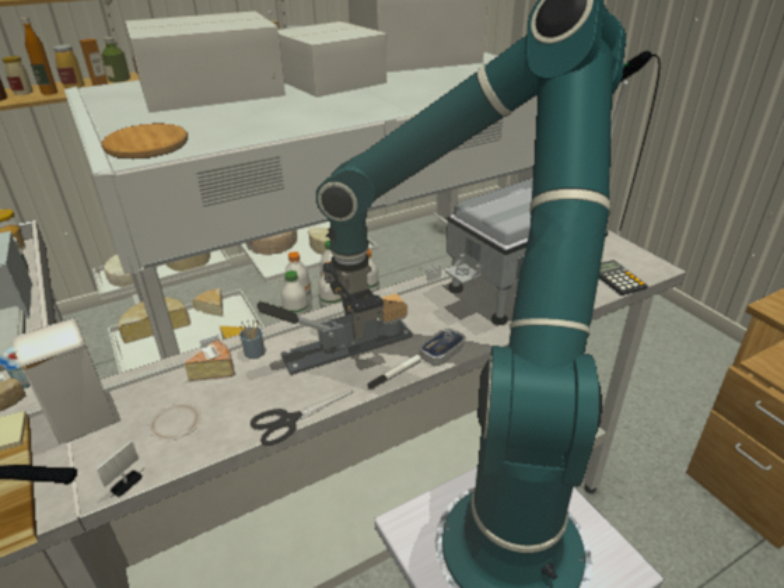

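```bash
python3 - <<'E'
from m import *
env.movel([.5445,-.145,.0351],rate=.08)
env.movel([.5440,-.1895,.0351],rate=.06)
s=env.sense();print(s['t'],s['gripper_width'],s['ee_pos'],s['wrist_force'],s['moment'])
for c in('scene','top'):
    i,_=snap(c,f's2{c}.png')
    cv2.imwrite(f'pics/s2_{c}.png',np.hstack([cv2.resize(ortho(c,i,.46,.62,-.35,-.1,z)[:,:,::-1],None,fx=1.6,fy=1.6) for z in (.113,.088)]))
E
cd pics;python3 -c "
import cv2,numpy as np
cv2.imwrite('s2z.png',np.vstack([cv2.imread('s2_scene.png'),cv2.imread('s2_top.png')]))"
```

```text
29.2083 0.0355121265986926 [ 0.5439 -0.1896  0.0351] [0.3236 3.9245 0.6562] [ 0.8088  0.0169 -0.1541]
```

View pics/s2z.png

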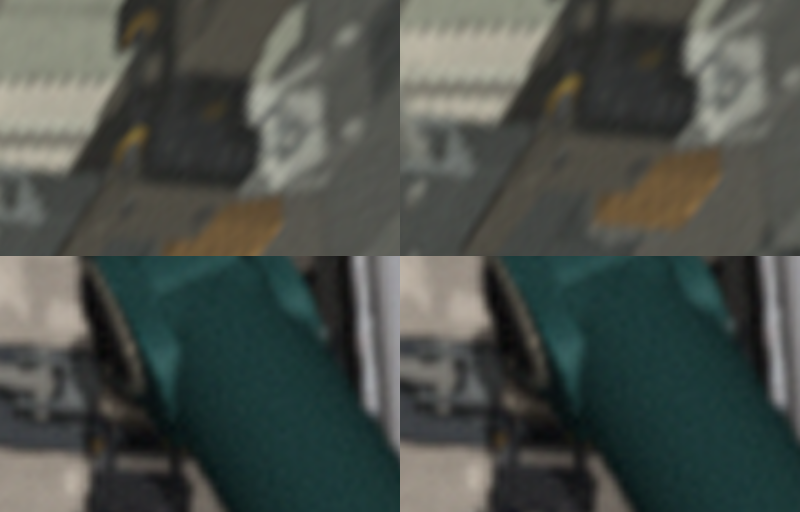

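View pics/s2scene.png

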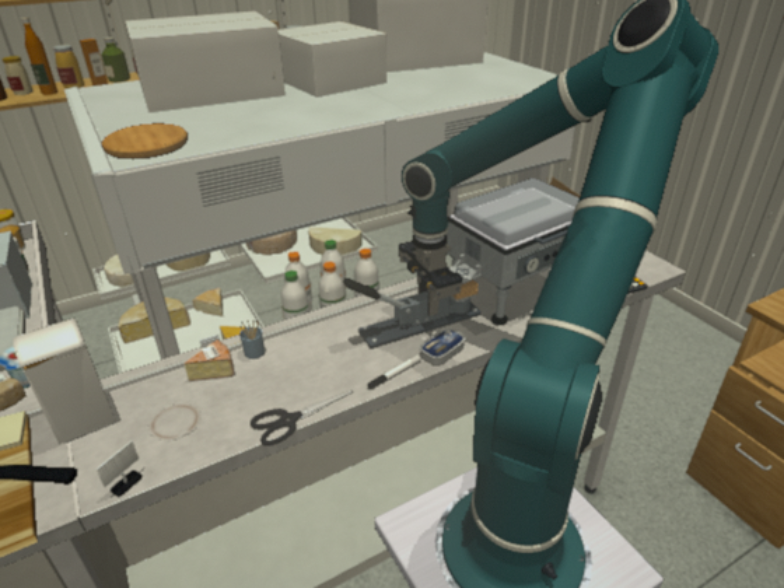

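```bash
python3 - <<'E'
from m import *
D=np.pi/180;R=down(-4*D)
effector.release()
s=env.sense();p=s['ee_pos'];print(s['t'],p,s['wrist_force'])
env.movel([p[0],p[1],.15],rate=.2)
env.reach([.42,-.05,.2],R)
effector.grasp(20)
for c in('scene','top'):
    i,_=snap(c,f's3{c}.png')
    cv2.imwrite(f'pics/s3_{c}.png',np.hstack([cv2.resize(ortho(c,i,.46,.62,-.35,-.1,z)[:,:,::-1],None,fx=1.6,fy=1.6) for z in (.113,.088)]))
    for n in('jack','pump_grip','lift_pad','saddle'): print(c,n,[(np.round(r['at'],4),round(r['score'],2)) for r in tip_of(c,n)[:2]])
print(env.sense()['t'])
E
cd pics;python3 -c "
import cv2,numpy as np
cv2.imwrite('s3z.png',np.vstack([cv2.imread('s3_scene.png'),cv2.imread('s3_top.png')]))
a=cv2.imread('s3scene.png')[200:380,310:560];b=cv2.imread('s3top.png')[200:340,320:570]
cv2.imwrite('s3y.png',cv2.resize(np.vstack([a,b]),None,fx=1.8,fy=1.8,interpolation=2))"
```

```text
30.2417 [ 0.544  -0.1895  0.0351] [ 0.0251  0.5054 -0.1864]
scene jack [(array([ 0.5406, -0.1885,  0.0012]), 0.82)]
scene pump_grip [(array([ 0.5513, -0.0385,  0.1501]), 0.74), (array([0.6355, 0.1953, 0.0037]), 0.68)]
scene lift_pad [(array([ 0.5408, -0.277 ,  0.0975]), 0.88), (array([0.4131, 0.1637, 0.0007]), 0.54)]
scene saddle [(array([ 0.5382, -0.2735,  0.0583]), 0.41)]
top jack [(array([ 0.5446, -0.1933,  0.0029]), 0.67), (array([ 0.6356,  0.1922, -0.001 ]), 0.52)]
top pump_grip [(array([ 0.5509, -0.0315,  0.1482]), 0.49)]
top lift_pad [(array([ 0.5391, -0.2753,  0.0976]), 0.87)]
top saddle [(array([ 0.5413, -0.2773,  0.0964]), 0.25)]
33.6083
```

View pics/s3z.png

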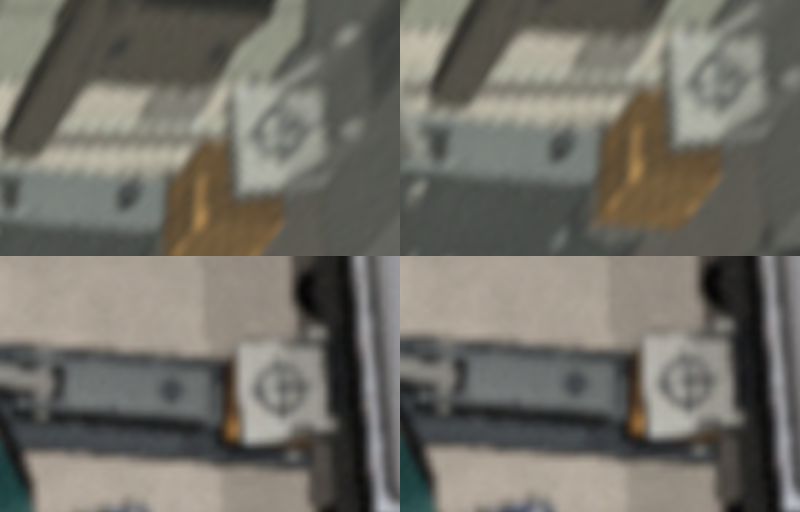

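View pics/s3y.png

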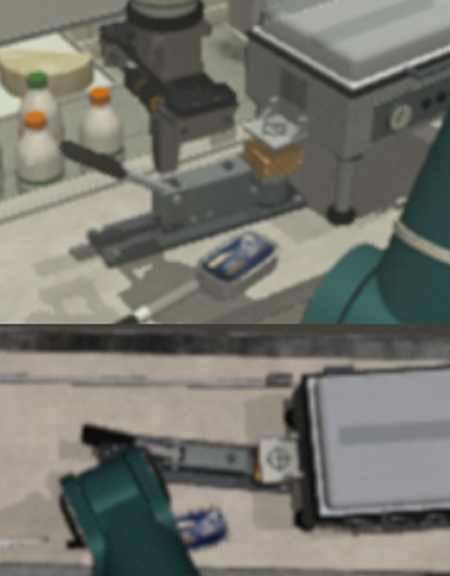

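```bash
cat > push.py <<'E'
from m import *
O=np.array([.544,-.1895]);dx=np.array([np.cos(np.radians(-94)),np.sin(np.radians(-94))])
def pt(b,z): return np.array([*(O-b*dx),z])
E
python3 - <<'E'
from push import *
D=np.pi/180;R=down(-4*D)
env.reach(pt(160,.17)if 0 else pt(.160,.18),R)
s=env.sense();print(s['t'],s['ee_pos'],s['wrist_force'])
for b,z in [(.160,.165),(.161,.15),(.164,.137),(.168,.125),(.172,.115)]:
    env.movel(pt(b,z),rate=.08)
    s=env.sense();print(round(s['t'],2),s['ee_pos']-pt(b,z),s['wrist_force'])
snap('scene','u1.png')
E
```

```text
34.2167 [ 0.5547 -0.029   0.1796] [-0.1451  0.4262 -0.463 ]
34.56 [-0.0009 -0.0009 -0.0004] [ 0.2154  0.3269 -0.0517]
34.9 [-0.0004 -0.0005 -0.0006] [ 0.1537 -2.0725  0.2375]
35.22 [-0.0002  0.0001 -0.0005] [-0.6319 -1.9879  0.7928]
35.52 [-0.0002  0.0003 -0.0003] [ 0.2088 -1.0841  2.228 ]
35.81 [ 0.0008 -0.      0.0007] [-1.4048 -2.1219  7.757 ]
```

View pics/u1.png

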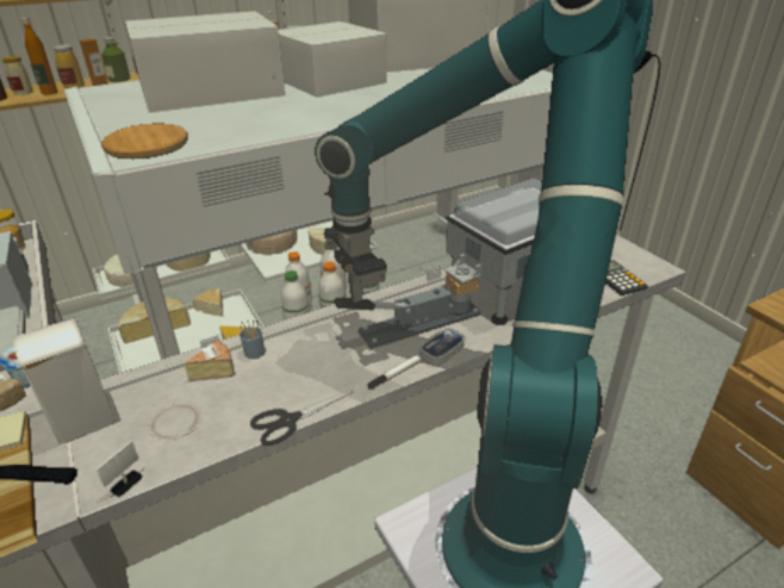

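```bash
python3 - <<'E'
from push import *
for b,z in [(.175,.105),(.178,.095),(.181,.085),(.183,.078),(.184,.072),(.185,.068),(.185,.065),(.185,.062),(.185,.059)]:
    env.movel(pt(b,z),rate=.05)
    s=env.sense();print(round(s['t'],2),s['ee_pos']-pt(b,z),s['wrist_force'])
    if s['wrist_force'][2]>24: break
for c in('scene','top'): snap(c,f'u2{c}.png')
for n in('lift_pad','saddle','pump_grip','jack'):
  for c in('scene','top'): print(c,n,[(np.round(r['at'],4),round(r['score'],2)) for r in tip_of(c,n)[:2]])
E
cd pics;python3 -c "
import cv2,numpy as np
a=cv2.imread('u2scene.png')[200:400,310:560];b=cv2.imread('u2top.png')[200:340,320:570]
cv2.imwrite('u2y.png',cv2.resize(np.vstack([a,b]),None,fx=1.7,fy=1.7,interpolation=2))"
```

```text
36.22 [0.0008 0.0007 0.0012] [-1.1755  1.5157  9.6334]
36.58 [0.0009 0.0008 0.0012] [-0.913   0.2216  9.4714]
36.93 [0.0008 0.0002 0.0011] [-1.0352 -1.5358  9.5411]
37.23 [ 0.0008 -0.0007  0.0009] [-1.1733 -2.1502 10.1197]
37.5 [ 0.0007 -0.001   0.0009] [-0.8    -2.7822  9.8439]
37.75 [ 0.0007 -0.0017  0.001 ] [-1.3498 -4.128  10.9878]
38.0 [ 0.0007 -0.0015  0.0011] [-1.3009 -2.9961 11.1016]
38.25 [ 0.0008 -0.0015  0.0025] [-4.6477 -4.9259 21.7832]
38.5 [ 0.0009 -0.0014  0.0042] [-9.5514 -6.5868 37.0123]
scene lift_pad [(array([ 0.5375, -0.2793,  0.1172]), 0.81)]
top lift_pad [(array([ 0.5396, -0.2757,  0.1158]), 0.68)]
scene saddle [(array([ 0.5354, -0.272 ,  0.085 ]), 0.62)]
top saddle []
scene pump_grip [(array([ 0.559 , -0.0041,  0.0632]), 0.9)]
top pump_grip []
scene jack [(array([ 0.5424, -0.1899,  0.    ]), 0.89), (array([ 0.5561, -0.0028,  0.0668]), 0.3)]
top jack [(array([ 0.4225, -0.0333,  0.0022]), 0.61)]
```

View pics/u2y.png

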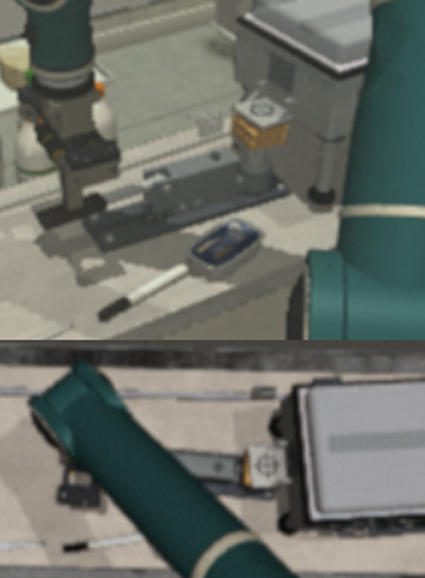

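The handle is at its stop, and the force jumped to 37 N. I ease back to about 22 N and check the lug height before handing in.

Run:
```python
from push import *
env.movel(pt(.185,.0615),rate=.03); env.pause(.5)
s=env.sense();print(s['t'],s['ee_pos'],s['wrist_force'])
for c in('scene','top'):
    p,d=viewer.read_camera(c);P=cloud(c,d)
    m=(abs(P[...,0]-.537)<.02)&(abs(P[...,1]+.270)<.015)&(P[...,2]>.09)&(P[...,2]<.16);print(c,m.sum(),np.median(P[m][:,2]))
    print([(np.round(r['at'],4),round(r['score'],2)) for r in tip_of(c,'lift_pad')[:1]])
p,_=snap('scene','fin.png')
```

```text
39.75 [ 0.5577 -0.0065  0.0643] [-5.478  -4.5293 24.161 ]
scene 71 0.12952350091351816
[(array([ 0.5369, -0.2814,  0.1169]), 0.76)]
top 97 0.1305930552555412
[(array([ 0.5414, -0.2772,  0.1152]), 0.58)]
```

Lug top is at 130 mm (up from 113), so the pad is at about 116 mm and the handle is held at its stop with 24 N. Handing in.

Run:
```python
from push import *
workorder.finish_job(); s=env.sense(); print(s['t'],s['wrist_force'],s['ee_pos'])
```

```text
the job is handed in; nothing more can be done
the job is handed in; nothing more can be done
```

The packer's lug end is up on the jack, and I handed the job in with the gripper still holding the pump handle down. No verdict was reported.

I piled both plates on the saddle, gripped the jack by its body and slid it about 222 mm until the pile was under the lift point. Then I pushed the handle down to its stop with the closed fingers.

**Last checks:**
- **Lift:** the lug top measured 130 mm, against 113 mm at rest. The lift pad is therefore at about 116 mm, above the required 109 mm.
- **Handle:** it is held at the stop with about 24 N, with the tool at 64 mm. The force peaked at 37 N when it first met the stop, so I eased it back.
- **Plates:** the two holes matched where I placed them to within about 1 mm. I measured this before the slide; afterwards I could only see the pile's visible edges.
- **Jack position:** the pile was centred under the lift point to within about 3 mm by the pictures taken before the push.
- **Other things:** in the pictures the packer stayed where it stood and the rest looked undisturbed. I did not measure the far feet or the other things directly.
- **Time:** about 40 s of the 72 s.

**Disagreement:** the trained networks differed between the two cameras by 2 to 5 mm on the lift point and pump grip, which is within the tolerances.

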